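Pump up the air clamp of an embroidery frame

ROBOT

A 6-joint arm with a two-finger parallel gripper is mounted at the origin on the work surface. World frame = base frame: x ahead of the robot, y to its left, z up, the work surface at z = 0. Lengths are in mm, angles in rad, forces in N, time in s.
With the tool pointing down it reaches from about 350 to 975 mm from the base axis. Payload 7.1 kg.
Tool frame: the origin (TCP) lies at the very end of the fingers, on their centre line; the grasp point (between the pads) lies 19 mm behind it; z points along the fingers, y is the direction in which the jaws open and shut (so a half turn about z gives the same grasp; the last joint's range is limited). The gripper opens to 88 mm and grips with 3 to 60 N. Pads are 20 mm wide; open, the fingers measure 115 mm over their backs; the gripper's body (75 mm by 178 mm) begins 61 mm behind the grasp point.
Start: joints at [1.102, 0.423, 1.63, -0, 1.089, -0.019], TCP at [271.708, 562.831, 191.675] pointing down, gripper open.
Joint ranges: [-3, 3], [-0.9, 2.11], [0.09, 2.58], [-1.31, 4.45], [0.11, 2.69], [-2.54, 2.54]. Speed limits (rad/s): [2.39, 2.39, 3.01, 3.14, 3.14, 3.14].

INTERFACE

Orientations are given as a rotation vector (axis times angle).
In Python, from workcell import monitor, vision, order, find_in, regions_of, place_of gives the robot as it stands. The module is installed in compiled form; this text tells all that it offers.
- The arm moves only by the tool carry_out, never from a script. Its argument "targets" is a list of rows, each a list of 3 entries, a list of its own where there are three numbers: the turn, a rotation vector about the world's x, y, z in degrees, then the shift along the world's x, y, z in mm, then the finger opening in mm, from 0 to 87.8. In form: [[[rx, ry, rz], [x, y, z], hand], ...]. A call has 1 to 10 rows; each row is the pose to reach, as a shift and turn from the pose commanded when the call began; what a row does not reach only later rows make up. A row lasts 1/12 s, in which the tool goes at most 41.7 mm and 7.16 degrees, less where a joint would pass 70% of its speed; a pose out of reach is approached as far as the arm can. A call with a gripper value outside its range is refused whole. The fingers move at their own pace and stop on an object; the grip force is fixed at half the most. Time passes only in rows, so rows that repeat a pose let the fingers close. It gives the time, the measured TCP pose, the force and the opening at its end, in the units of the state.
- monitor.get_obs(): the state, without advancing time (a new reading comes with each control period).
- vision.get_image(name): name is "scene" or "top"; returns the picture (420x560x3 uint8, red, green, blue); there is no depth.
- vision.camera_model(name): a dict with "K" (3x3 intrinsics, pixels), "dist" ([k1, k2, p1, p2, k3] as OpenCV has them; the pictures are not rectified), "rvec" (rotation vector, rad) and "tvec" (3), from world to camera coordinates, as OpenCV has them. Camera axes: x right, y down, z forward; pixel columns grow to the right and rows downward; lengths in mm; the calibration is good to about 2 mm. A picture is of the moment at which its call begins. camera_model takes no time and is no camera call.
- order.close_job(): hands the job in, once; it reports no verdict.
Trained networks look in the newest picture that a camera, given by its name, has taken for a name from the list of things; names that differ only in an ending like _2 or _b are one class to them, and where a whole thing is asked for, a point or a joint stands for the part that bears it (a point fixed in the world has none). Each returns a list of dicts, best first, with "confidence" (0 to 1); they miss things now and then, are a little off and sometimes report something else, mostly with a low value. They report only what shows in the picture. A call takes as long as a camera call.
- find_in(query, camera): "point" ([x, y, z] in mm, in the coordinates of the camera as it stood for that picture, good to about 4 mm: the middle of the surface that is visible of it).
- regions_of(query, camera): "mask" (420x560 bool, what is visible of it).
- place_of(query, camera): "point" ([x, y, z] in mm, in the coordinates of the camera as it stood for that picture, good to about 4 mm: a listed point, or the origin of a listed thing).
The state is a dict: "t": time; "qpos": joint angles; "qvel": joint speeds; "joint_torque": joint torques, N m; "ee_pos": TCP position; "orientation": TCP orientation; "ft_force": force on the tool from outside, world axes, zero at the start; "moment": the same for the moment, N m; "width": finger opening in mm.
Only numpy, scipy, OpenCV 4.12 (cv2) and the standard library are available. Lean on these libraries where they do the work, as an engineer would, in place of code of your own. Each camera call takes 0.05 s, during which the arm holds its last target.

TASK

Pump up the air clamp that holds the embroidery frame: press its black plunger knob all the way down and let it spring all the way back up, again and again, until the steel indicator pin beside it stands fully out, and leave the plunger up. Only press the knob from above with the fingertips, without taking hold of it; do not touch the pin itself, and leave the jar, spool and weight standing where they are.

Things in the scene. Friction and masses are not known exactly. Their poses are not given: they have to be found in the camera images.
- air_clamp: hand-pumped clamp, bolted down. Origin on the table under the pump barrel, z up, x towards pin and frame. Base plate x -60 to 130 mm, 100 wide, 12 high. Grey upright barrel at the origin, 76 mm across, 120 high. Grey indicator block 48 x 48 mm at x 78, top at 52 mm, with a 4 mm boss round the pin. Then two jaws 30 mm high and the wooden embroidery frame, x 150 to 350 mm, 198 wide, 14 high
- plunger_knob: the round black knob on top of the plunger, 48 mm across and 26 mm thick, flat on top. Origin at the centre of its top face, z up; at rest this is 194 mm above the table, on the barrel's axis, and it goes down with the plunger
- plunger (a joint): travel of the plunger, m: 0 = sprung right up, 0.036 = bottomed. Spring 4 N (top) to 9 N (bottom); driving the pin adds about 3 N. Let go, it rises by itself. A full stroke drives the pin out 3 to 6 mm and a ratchet keeps it there; the first 1 to 10 mm drive nothing and the last of the pin's travel needs a stroke of 30 mm or more. Pumping on when it is out is harmless
- pin_cap: flat round steel cap of the indicator pin, 18 mm across, 6 mm thick, on an 11 mm stem. Origin at the centre of its top face, z up: 78 mm along the clamp's x axis from the plunger's axis, 62 mm above the table when the pin is in, higher by the pin's value. Not to be touched
- pin (a joint): how far the indicator pin stands out, m: 0 = in (cap resting on the boss), about 0.024 = fully out. It starts somewhere between 0 and 0.006, so about four to six full strokes are needed
- bead_jar: amber glass jar with aluminium cap, 56 mm across, 75 mm high; a bystander, not part of the job; origin at the centre of its underside, standing upright on the table
- thread_spool: wooden thread spool, 44 mm across, 54 mm high; a bystander, not part of the job; origin at the centre of its underside, standing upright on the table
- fabric_weight: brass fabric weight with a small grip on top, 52 mm across, 48 mm high, 450 g; a bystander, not part of the job; origin at the centre of its underside, standing upright on the table

How it is judged:
By the outcome, as a careful person would: the job done as asked, in the order asked, and still so for the second after the job is handed in, with the robot touching nothing.
It also fails if it takes over 51 s, if anything falls off the work surface, if the arm or the gripper's body presses on something with over 40 N, if the wrist force passes 120 N, or if a joint passes its speed limit or range.

## Working session

There is one attempt and no reset: what is moved stays moved. The work goes in short steps, Python scripts to look and compute and a tool call to move; the robot and the scene stay as the last step left them, time stands still between calls to the robot, and variables do not carry over. Pictures are saved under pics/ and viewed, and the job is handed in when it is done.

Besides the shell and the picture viewer there is one more tool, called after "Call:" by a JSON object that holds its "name" and its "arguments". carry_out: Moves the arm, as the interface text tells. Its arguments: {"type":"object","properties":{"targets":{"type":"array","items":{"type":"array"}}},"required":["targets"]}

```bash
mkdir -p pics; cat > h.py <<'E'
import numpy as np,cv2
from workcell import monitor, vision, order, find_in, regions_of, place_of
def toworld(p,cam):
    m=vision.camera_model(cam);R,_=cv2.Rodrigues(np.array(m["rvec"],float))
    return R.T@(np.array(p,float)-np.array(m["tvec"],float).ravel())
def proj(P,cam):
    m=vision.camera_model(cam)
    return cv2.projectPoints(np.array(P,float).reshape(-1,1,3),np.array(m["rvec"],float),np.array(m["tvec"],float),np.array(m["K"],float),np.array(m["dist"],float))[0].reshape(-1,2)
def save(cam,n):
    im=vision.get_image(cam);cv2.imwrite("pics/"+n,im[:,:,::-1]);return im
E
python3 - <<'E'
from h import *
a=save("scene","s0.png");b=save("top","t0.png")
for c in("scene","top"):
    for q in("plunger_knob","pin_cap","air_clamp","bead_jar","thread_spool","fabric_weight"):
        print(c,q,[(np.round(toworld(d["point"],c),1),round(d["confidence"],2)) for d in place_of(q,c)][:3])
o=monitor.get_obs();print(o)
E
```

```text
scene plunger_knob [(array([552. , -96.3, 195.5]), 0.95)]
scene pin_cap [(array([611.4, -47.7,  70.5]), 0.65), (array([ 604.8, -238.5,   -3.4]), 0.51), (array([551.6, -94.4, 198. ]), 0.21)]
scene air_clamp [(array([551.5, -93. ,  -3.1]), 0.93)]
scene bead_jar [(array([548. ,  88.4,   4.7]), 0.91)]
scene thread_spool [(array([ 603.3, -237. ,   -2.2]), 0.7)]
scene fabric_weight [(array([466.1,   7.7,   3.2]), 0.79)]
top plunger_knob [(array([553.4, -90.6, 194.1]), 0.88)]
top pin_cap []
top air_clamp [(array([554.3, -96.8,   2. ]), 0.72)]
top bead_jar [(array([546.3,  90.8,   1.9]), 0.92)]
top thread_spool [(array([ 612.3, -237.9,   -4.5]), 0.86)]
top fabric_weight [(array([474.9,   7. ,   1. ]), 0.81)]
{'t': 0.7, 'qpos': array([ 1.10198307e+00,  4.23083686e-01,  1.62989264e+00, -1.50803474e-05,
        1.08863104e+00, -1.89766922e-02]), 'qvel': array([ 0.00072724,  0.00117432, -0.00146956, -0.00220088,  0.00050065,
       -0.00022175]), 'joint_torque': array([-3.52398538e-04, -5.44428635e+01, -2.74005836e+01,  6.42103935e-02,
        1.68352184e-02, -8.84585461e-06]), 'ee_pos': array([271.72005619, 562.82115492, 191.68815414]), 'orientation': array([ 7.00646244e-01,  3.06245654e+00, -2.74835400e-05]), 'ft_force': array([ 0.55205049,  0.25592739, -0.31165792]), 'moment': array([-0.03215502, -0.00463794, -0.01056983]), 'width': 88.11436165086903}
```

View pics/s0.png

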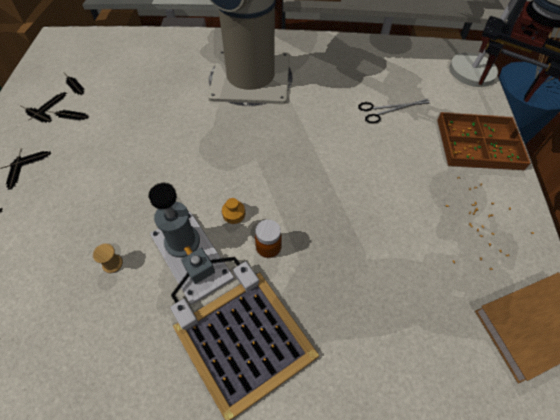

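View pics/t0.png

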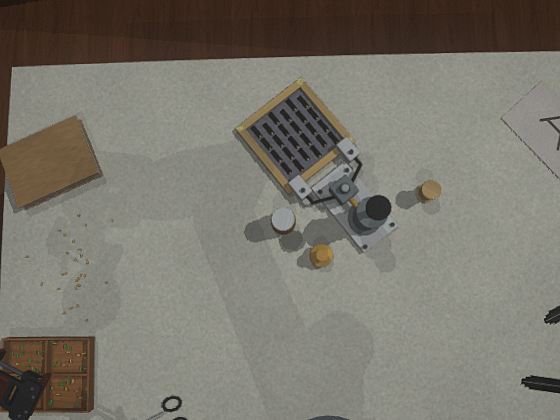

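```bash
python3 - <<'E'
from h import *
from scipy.spatial.transform import Rotation as R
o=monitor.get_obs();print(R.from_rotvec(o['orientation']).as_matrix().round(3))
for c in("scene","top"):
    print(c,proj([[553,-93.5,194],[611,-47.7,66],[271.7,562.8,191.7]],c).round(1), toworld([0,0,0],c).round())
E
```

```text
[[-0.901  0.435  0.   ]
 [ 0.435  0.901 -0.   ]
 [-0.    -0.    -1.   ]]
scene [[161.9 193. ]
 [194.9 256.7]
 [496.2 101.5]] [924. 122. 747.]
top [[378.6 207.1]
 [345.4 189.3]
 [ 32.8 363.7]] [ 427.   79. 1117.]
```

The knob shows at about (163,193) in the scene view and (378,207) in the top view, which matches the network's (553,-94,194). The pin is at about (196,258) in the scene view. I'll close the fingers, rise, and travel to above the knob.

Call:
{"name": "carry_out", "arguments": {"targets": [[[0,0,0],[0,0,35],0],[[0,0,0],[14,-33,50],0],[[0,0,0],[29,-68,50],0],[[0,0,0],[44,-103,50],0],[[0,0,0],[59,-138,50],0],[[0,0,0],[74,-173,50],0],[[0,0,0],[89,-208,50],0],[[0,0,0],[104,-243,50],0],[[0,0,0],[119,-278,50],0],[[0,0,0],[134,-313,50],0]]}}

```text
t: 1.53
ee_pos: [406.1, 248.2, 242.0]
orientation: [0.7, 3.062, 0.001]
ft_force: [1.0, -0.1, 0.5]
width: 24.5
```

Call:
{"name": "carry_out", "arguments": {"targets": [[[0,0,0],[15,-35,0],0],[[0,0,0],[30,-70,0],0],[[0,0,0],[45,-105,0],0],[[0,0,0],[60,-140,0],0],[[0,0,0],[75,-175,0],0],[[0,0,0],[90,-210,0],0],[[0,0,0],[105,-245,0],0],[[0,0,0],[120,-280,0],0],[[0,0,0],[135,-315,0],0],[[0,0,0],[147,-344,0],0]]}}

```text
t: 2.37
ee_pos: [553.5, -96.7, 241.9]
orientation: [0.702, 3.061, -0.0]
ft_force: [-0.5, 0.2, 0.8]
width: 0.7
```

```bash
python3 - <<'E'
from h import *
a=save("scene","s1.png");cv2.imwrite("pics/s1c.png",cv2.resize(a[120:330,60:340,::-1],None,fx=2.8,fy=2.8,interpolation=cv2.INTER_CUBIC))
b=save("top","t1.png");cv2.imwrite("pics/t1c.png",cv2.resize(b[100:300,250:500,::-1],None,fx=2.8,fy=2.8,interpolation=cv2.INTER_CUBIC))
o=monitor.get_obs();print(o)
for q in("pin_cap","plunger_knob"):print(q,[(np.round(toworld(d["point"],"scene"),1),round(d["confidence"],2)) for d in place_of(q,"scene")][:3])
E
```

```text
{'t': 2.4667, 'qpos': array([-1.95657957e-01,  2.75762891e-01,  1.72333336e+00, -9.15144432e-04,
        1.14105313e+00, -1.31228106e+00]), 'qvel': array([ 0.05803121, -0.02652892,  0.05369669,  0.0272166 ,  0.01128587,
        0.05038059]), 'joint_torque': array([-1.71900440e+00, -4.54940057e+01, -2.93251723e+01, -2.50039268e-01,
       -1.56991021e-02, -5.24092130e-01]), 'ee_pos': array([554.24757818, -98.00571439, 241.69058163]), 'orientation': array([ 7.06384746e-01,  3.05964009e+00, -1.23476668e-03]), 'ft_force': array([-0.30745606,  0.59605345,  0.38615972]), 'moment': array([-0.00293216, -0.02964589, -0.00438777]), 'width': 0.5498382174690408}
pin_cap [(array([613.7, -45.4,  67.8]), 0.39)]
plunger_knob [(array([552.9, -95.4, 196.9]), 0.76)]
```

View pics/s1c.png

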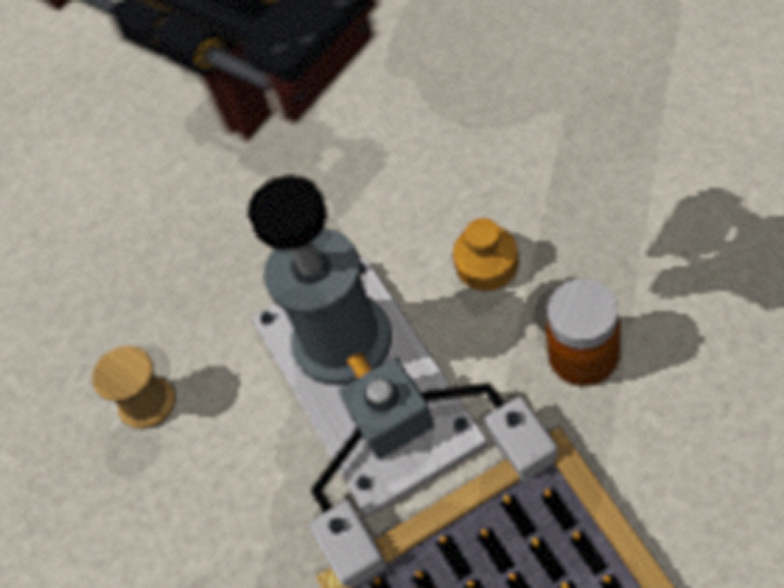

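View pics/t1c.png

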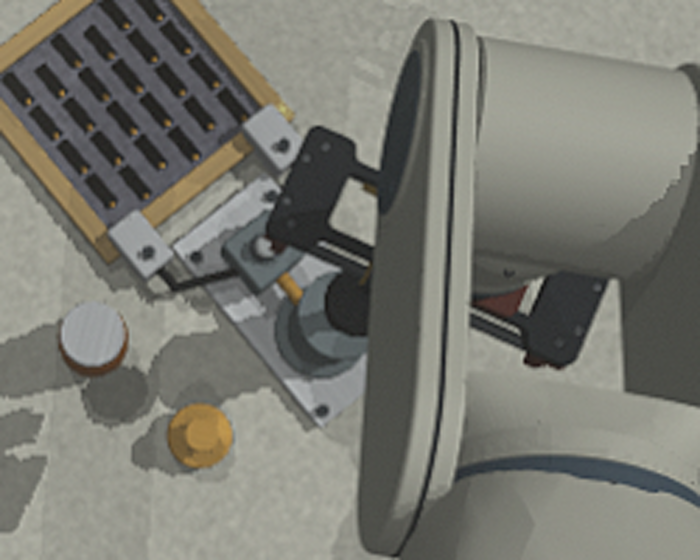

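```bash
python3 - <<'E'
from h import *
from scipy.spatial.transform import Rotation as R
o=monitor.get_obs();M=R.from_rotvec(o['orientation']).as_matrix();print(o['ee_pos'],o['qvel'].round(3))
im=save("scene","s2.png")
p=[o['ee_pos']]+[o['ee_pos']+M@np.array([sx*10,sy*13.5,0]) for sx,sy in((1,1),(1,-1),(-1,-1),(-1,1))]
q=(proj(p,"scene")-[100,90])*5
k=(proj([[553,-94.5,194]]+[[553+24*np.cos(a),-94.5+24*np.sin(a),194] for a in np.linspace(0,6.28,24)],"scene")-[100,90])*5
c=cv2.resize(im[90:210,100:240,::-1],None,fx=5,fy=5)
for a in q:cv2.circle(c,tuple(int(v) for v in a),4,(0,255,0),-1)
for a in k:cv2.circle(c,tuple(int(v) for v in a),2,(0,0,255),-1)
cv2.imwrite("pics/s2c.png",c)
E
```

```text
[552.49749002 -94.69591672 241.39462978] [ 0.033 -0.014  0.02   0.002  0.002  0.003]
```

View pics/s2c.png

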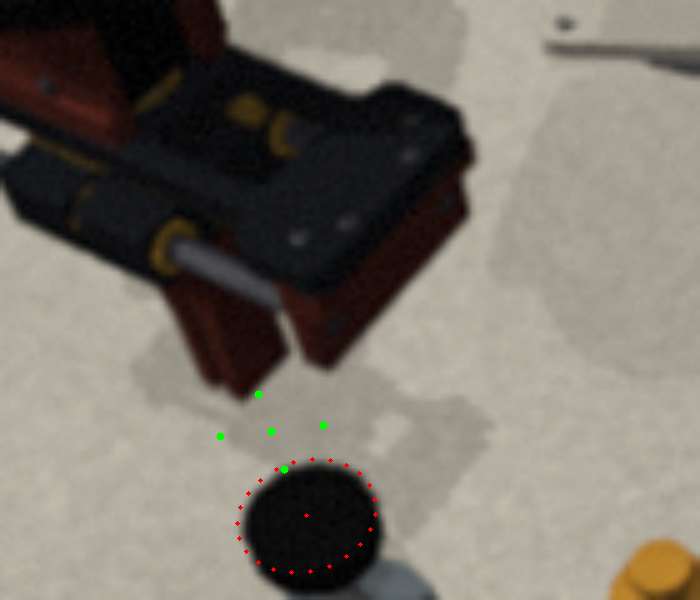

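```bash
python3 - <<'E'
from h import *
from scipy.spatial.transform import Rotation as R
M=R.from_rotvec([.70064,3.06245,0]).as_matrix();e=np.array([271.7,562.8,191.7])
p=[e]+[e+M@np.array([sx*10,sy*w,0]) for sx in(1,-1) for sy in(1,-1) for w in(44,57.5)]
out=[]
for cam,f,(x,y) in(("scene","s0",(440,0)),("top","t0",(0,300))):
    c=cv2.resize(cv2.imread(f"pics/{f}.png")[y:y+120,x:x+120],None,fx=3.3,fy=3.3)
    for a in (proj(p,cam)-[x,y])*3.3:cv2.circle(c,tuple(int(v) for v in a),3,(0,255,0),-1)
    out.append(c)
cv2.imwrite("pics/g0.png",np.hstack(out))
E
```

```text
(no output)
```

View pics/g0.png

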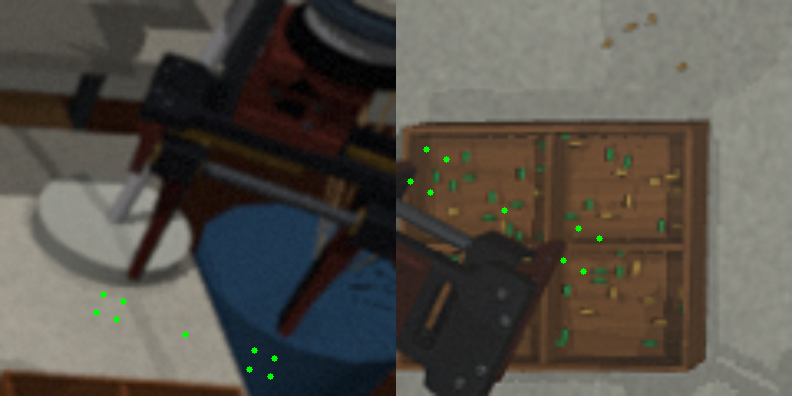

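```bash
python3 - <<'E'
from h import *
from scipy.spatial.transform import Rotation as R
M=R.from_rotvec([.70064,3.06245,0]).as_matrix()
o=monitor.get_obs();e1=o['ee_pos'];M1=R.from_rotvec(o['orientation']).as_matrix()
print(e1,o['width'])
for dz in(0,19,25,30):
    a=proj([[271.7,562.8,191.7+dz]+M@np.array([0,s*50,0]) for s in(-1,1)],"scene")
    b=proj([e1+[0,0,dz]+M1@np.array([0,s*13,0]) for s in(-1,1)],"scene")
    print(dz,((a-[440,0])*3.3).round().tolist(),((b-[100,90])*5).round().tolist())
for q in("plunger_knob",):
    im=regions_of(q,"scene")[0]; m=im["mask"]; ys,xs=np.nonzero(m);print(xs.mean(),ys.mean(),xs.min(),xs.max(),ys.min(),ys.max())
E
```

```text
[552.20817436 -93.82804063 241.42049311] 0.387828498252335
0 [[111.0, 307.0], [261.0, 363.0]] [[244.0, 415.0], [306.0, 446.0]]
19 [[123.0, 285.0], [276.0, 341.0]] [[228.0, 379.0], [291.0, 410.0]]
25 [[127.0, 277.0], [280.0, 334.0]] [[223.0, 367.0], [287.0, 398.0]]
30 [[130.0, 271.0], [284.0, 328.0]] [[219.0, 357.0], [283.0, 388.0]]
163.29377713458754 197.78581765557163 149 176 182 217
```

```bash
python3 - <<'E'
from h import *
im=save("scene","s3.png")
c=cv2.resize(im[70:230,90:250,::-1],None,fx=3.7,fy=3.7,interpolation=cv2.INTER_CUBIC)
c=np.clip(c.astype(float)*1.8+20,0,255).astype(np.uint8)
cv2.imwrite("pics/s3c.png",c)
E
```

```text
(no output)
```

View pics/s3c.png

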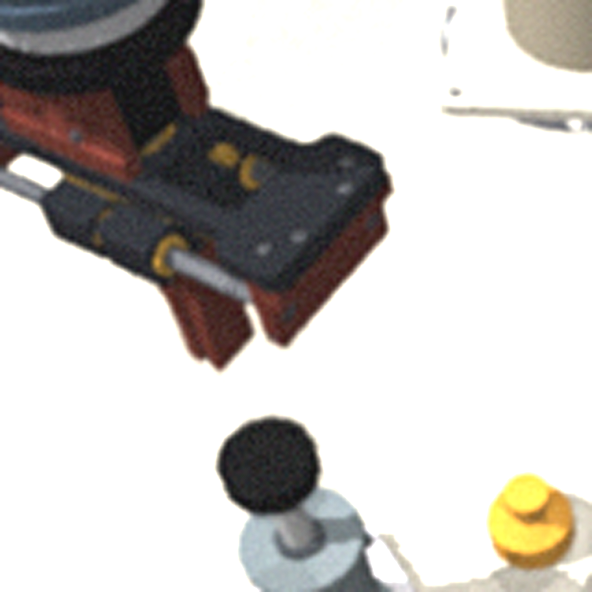

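The centre pair of red fingers is closed and sits above the knob. The plate to their right is part of the gripper body. The visible tips look somewhat higher than the stated TCP, so I'll descend carefully and find contact by force.

Call:
{"name": "carry_out", "arguments": {"targets": [[[0,0,0],[1,0,-20],0],[[0,0,0],[1,0,-38],0],[[0,0,0],[1,0,-43],0],[[0,0,0],[1,0,-46],0],[[0,0,0],[1,0,-49],0],[[0,0,0],[1,0,-52],0],[[0,0,0],[1,0,-55],0],[[0,0,0],[1,0,-55],0]]}}

```text
t: 3.38
ee_pos: [553.7, -94.1, 186.7]
orientation: [0.7, 3.062, -0.0]
ft_force: [0.9, 0.2, -0.3]
width: 0.5
```

```bash
python3 - <<'E'
from h import *
im=save("scene","s4.png")
c=cv2.resize(im[110:290,90:290,::-1],None,fx=3.3,fy=3.3,interpolation=cv2.INTER_CUBIC)
c=np.clip(c.astype(float)*1.5+20,0,255).astype(np.uint8)
cv2.imwrite("pics/s4c.png",c)
o=monitor.get_obs();print(o['ee_pos'],o['ft_force'],o['moment'])
E
```

```text
[553.75782206 -94.13242704 186.82479005] [ 0.26069708 -0.71711135 -0.93737908] [ 0.05138792  0.00576404 -0.00440956]
```

View pics/s4c.png

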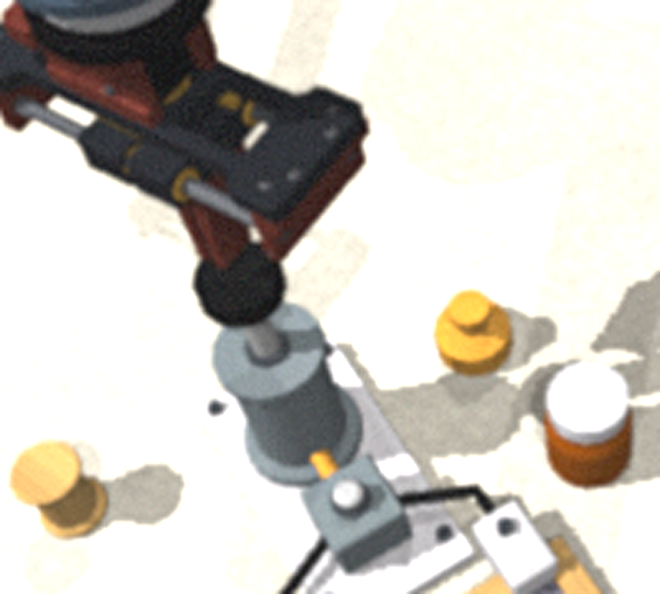

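No contact yet at TCP z 187, and the knob is still fully up. I'll continue in small steps.

Call:
{"name": "carry_out", "arguments": {"targets": [[[0,0,0],[0,0,-4],0],[[0,0,0],[0,0,-8],0],[[0,0,0],[0,0,-11],0],[[0,0,0],[0,0,-11],0]]}}

```text
t: 3.77
ee_pos: [553.2, -94.1, 174.8]
orientation: [-0.7, -3.061, 0.0]
ft_force: [-0.0, -0.3, -0.1]
width: 0.5
```

Call:
{"name": "carry_out", "arguments": {"targets": [[[0,0,0],[0,0,-3],0],[[0,0,0],[0,0,-6],0],[[0,0,0],[0,0,-6],0]]}}

```text
t: 4.02
ee_pos: [553.4, -94.1, 169.1]
orientation: [-0.7, -3.062, 0.0]
ft_force: [0.3, 0.5, 0.3]
width: 0.9
```

```bash
cat > v.py <<'E'
import sys
from h import *
n=sys.argv[1]
im=save("scene",n+".png")
c=cv2.resize(im[110:290,90:290,::-1],None,fx=3.3,fy=3.3,interpolation=cv2.INTER_CUBIC)
c=np.clip(c.astype(float)*1.5+20,0,255).astype(np.uint8)
cv2.imwrite(f"pics/{n}c.png",c)
o=monitor.get_obs();print(o['t'],o['ee_pos'],o['ft_force'],o['moment'])
E
python3 v.py s5
```

```text
4.0667 [553.46555349 -94.14507259 169.30829913] [-0.87248557  0.29443212 -0.04223751] [0.02658928 0.00484673 0.05701792]
```

View pics/s5c.png

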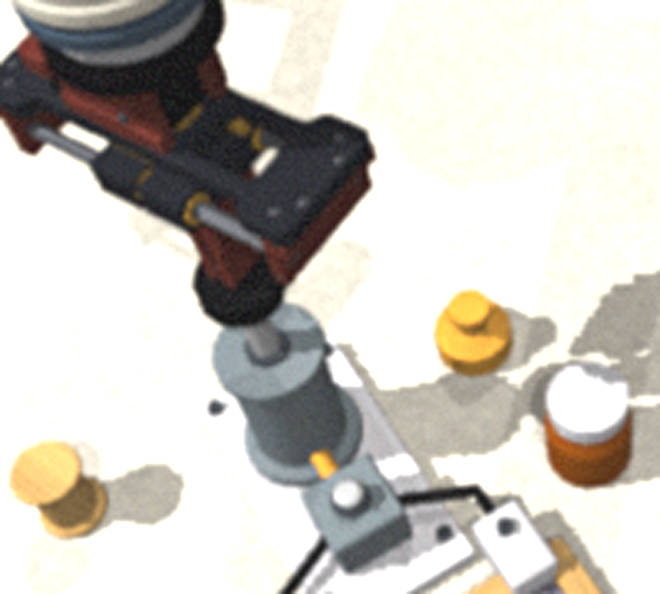

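Call:
{"name": "carry_out", "arguments": {"targets": [[[0,0,0],[2,1,-3],0],[[0,0,0],[4,2,-5],0],[[0,0,0],[4,2,-5],0]]}}

```text
t: 4.32
ee_pos: [557.9, -92.0, 164.3]
orientation: [-0.7, -3.062, -0.0]
ft_force: [-0.1, -0.3, 0.1]
width: 0.8
```

Call:
{"name": "carry_out", "arguments": {"targets": [[[0,0,0],[0,0,-3],0],[[0,0,0],[0,0,-5],0],[[0,0,0],[0,0,-5],0]]}}

```text
t: 4.57
ee_pos: [558.2, -92.1, 159.9]
orientation: [0.7, 3.061, 0.0]
ft_force: [-0.7, 0.9, 4.1]
width: 0.6
```

```bash
python3 v.py s6
```

```text
4.6167 [558.17049733 -92.07173412 160.00989279] [-1.2451045   1.71182688  3.92748303] [ 0.18668705  0.0103337  -0.02353743]
```

View pics/s6c.png

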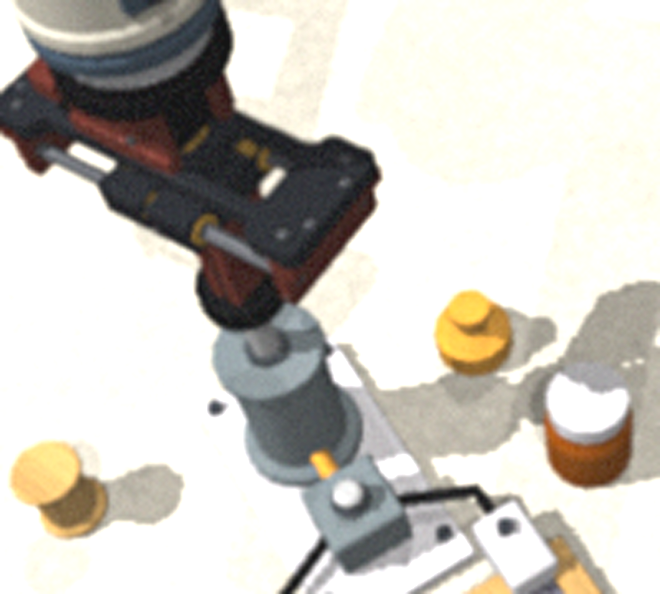

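Contact at reported TCP z of about 162 (4 N). The real tips are about 31 mm above the reported TCP, and they sit well inside the knob. First stroke, watching the force.

Call:
{"name": "carry_out", "arguments": {"targets": [[[0,0,0],[0,0,-4],0],[[0,0,0],[0,0,-8],0],[[0,0,0],[0,0,-12],0],[[0,0,0],[0,0,-16],0],[[0,0,0],[0,0,-20],0],[[0,0,0],[0,0,-24],0],[[0,0,0],[0,0,-28],0],[[0,0,0],[0,0,-30],0],[[0,0,0],[0,0,-30],0]]}}

```text
t: 5.37
ee_pos: [558.2, -92.1, 130.2]
orientation: [0.7, 3.061, 0.0]
ft_force: [-0.4, 1.6, 7.6]
width: 0.5
```

Call:
{"name": "carry_out", "arguments": {"targets": [[[0,0,0],[0,0,-2],0],[[0,0,0],[0,0,-3],0],[[0,0,0],[0,0,-3],0]]}}

```text
t: 5.62
ee_pos: [558.2, -92.1, 127.5]
orientation: [0.7, 3.061, 0.0]
ft_force: [-0.8, 1.0, 9.7]
width: 0.9
```

```bash
python3 v.py s7
```

```text
5.6667 [558.22180259 -92.11826886 127.52860304] [-0.14306181  1.90156114  9.38116819] [ 0.31232422  0.29796596 -0.03851676]
```

View pics/s7c.png

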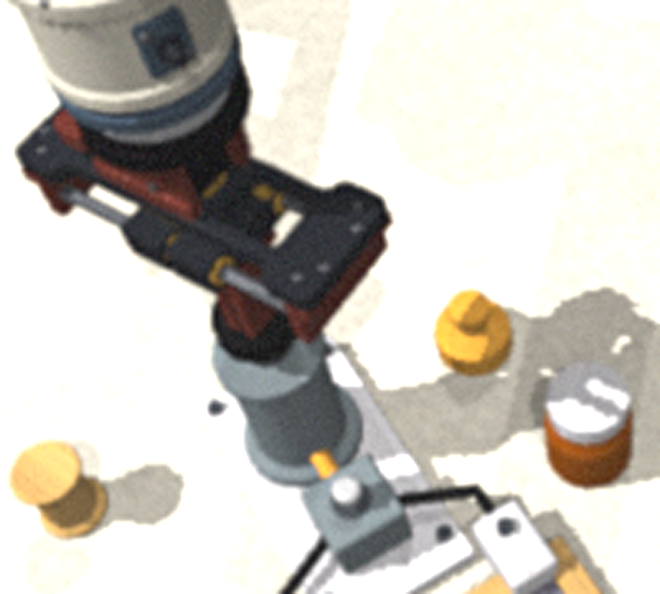

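The knob is down near the barrel and the pin has risen slightly. I'll find the bottom.

Call:
{"name": "carry_out", "arguments": {"targets": [[[0,0,0],[0,0,-1],0],[[0,0,0],[0,0,-2],0],[[0,0,0],[0,0,-2],0]]}}

```text
t: 5.92
ee_pos: [558.3, -92.1, 127.2]
orientation: [0.7, 3.061, 0.0]
ft_force: [-6.9, 2.6, 22.9]
width: 0.7
```

Call:
{"name": "carry_out", "arguments": {"targets": [[[0,0,0],[0,0,-1],0],[[0,0,0],[0,0,-2],0],[[0,0,0],[0,0,-2],0]]}}

```text
t: 6.17
ee_pos: [558.4, -92.2, 127.0]
orientation: [0.7, 3.061, 0.0]
ft_force: [-12.7, 3.7, 38.6]
width: 0.4
```

The bottom is at reported 127.1, where the force climbs steeply. That makes the top 163. Releasing fully.

Call:
{"name": "carry_out", "arguments": {"targets": [[[0,0,0],[0,0,10],0],[[0,0,0],[0,0,25],0],[[0,0,0],[0,0,45],0],[[0,0,0],[0,0,45],0],[[0,0,0],[0,0,45],0],[[0,0,0],[0,0,45],0]]}}

```text
t: 6.67
ee_pos: [557.0, -92.1, 166.8]
orientation: [-0.7, -3.061, 0.0]
ft_force: [-0.5, 0.2, -0.6]
width: 0.2
```

```bash
python3 v.py s8
```

```text
6.7167 [556.77979472 -92.05405586 166.48264994] [ 0.39771703  0.88267493 -0.21538796] [-0.00149687 -0.03572934  0.0179812 ]
```

View pics/s8c.png

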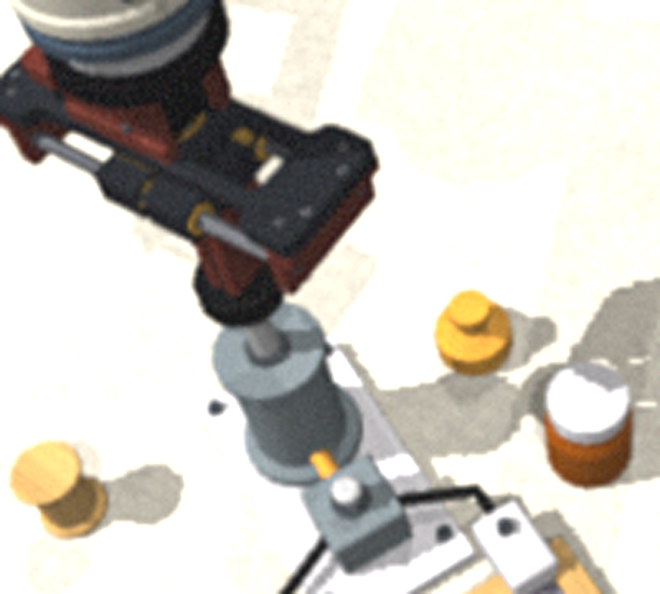

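The knob is up, the tips are clear, and the force is about 0. Stroke 2.

Call:
{"name": "carry_out", "arguments": {"targets": [[[0,0,0],[0,0,-6],0],[[0,0,0],[0,0,-12],0],[[0,0,0],[0,0,-18],0],[[0,0,0],[0,0,-24],0],[[0,0,0],[0,0,-30],0],[[0,0,0],[0,0,-36],0],[[0,0,0],[0,0,-41],0],[[0,0,0],[0,0,-43],0],[[0,0,0],[0,0,-43],0],[[0,0,0],[0,0,-43],0]]}}

```text
t: 7.55
ee_pos: [557.7, -92.2, 127.1]
orientation: [0.7, 3.062, -0.0]
ft_force: [-10.8, 1.8, 33.8]
width: 0.5
```

Call:
{"name": "carry_out", "arguments": {"targets": [[[0,0,0],[0,0,10],0],[[0,0,0],[0,0,25],0],[[0,0,0],[0,0,43],0],[[0,0,0],[0,0,43],0],[[0,0,0],[0,0,43],0],[[0,0,0],[0,0,43],0]]}}

```text
t: 8.05
ee_pos: [556.8, -92.0, 166.2]
orientation: [-0.7, -3.06, 0.0]
ft_force: [-0.3, -0.7, -0.7]
width: 0.5
```

```bash
python3 v.py s9
```

```text
8.1 [556.6185423  -91.96498752 166.00969531] [ 0.18519463  0.06777761 -1.18834132] [-0.03760933  0.06351072  0.02131066]
```

View pics/s9c.png

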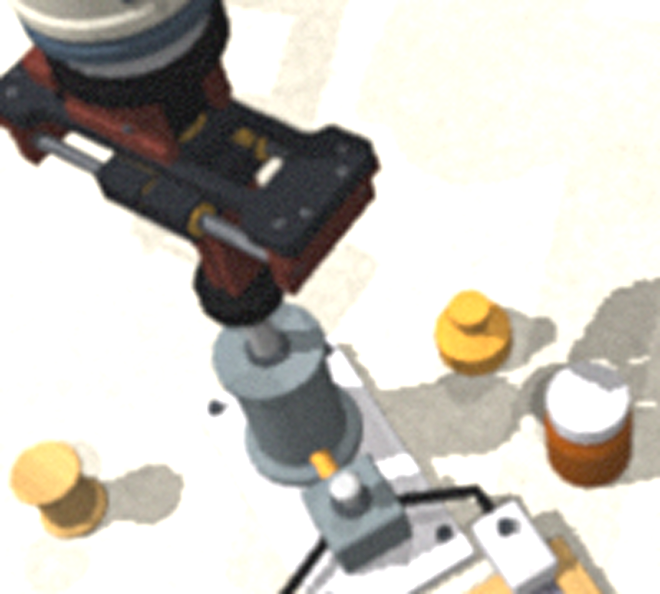

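The pin is rising, with the cap up to about crop (345,487). Strokes 3 and 4.

Call:
{"name": "carry_out", "arguments": {"targets": [[[0,0,0],[0,0,-6],0],[[0,0,0],[0,0,-12],0],[[0,0,0],[0,0,-18],0],[[0,0,0],[0,0,-24],0],[[0,0,0],[0,0,-30],0],[[0,0,0],[0,0,-36],0],[[0,0,0],[0,0,-40],0],[[0,0,0],[0,0,-42],0],[[0,0,0],[0,0,-42],0],[[0,0,0],[0,0,-42],0]]}}

```text
t: 8.93
ee_pos: [557.6, -92.2, 127.1]
orientation: [-0.701, -3.062, 0.0]
ft_force: [-8.8, 1.2, 24.8]
width: 0.3
```

Call:
{"name": "carry_out", "arguments": {"targets": [[[0,0,0],[0,0,10],0],[[0,0,0],[0,0,25],0],[[0,0,0],[0,0,43],0],[[0,0,0],[0,0,43],0],[[0,0,0],[0,0,43],0],[[0,0,0],[0,0,43],0]]}}

```text
t: 9.43
ee_pos: [556.8, -92.0, 167.2]
orientation: [-0.7, -3.061, 0.0]
ft_force: [-0.5, -0.4, -0.6]
width: 0.5
```

Call:
{"name": "carry_out", "arguments": {"targets": [[[0,0,0],[0,0,-6],0],[[0,0,0],[0,0,-12],0],[[0,0,0],[0,0,-18],0],[[0,0,0],[0,0,-24],0],[[0,0,0],[0,0,-30],0],[[0,0,0],[0,0,-36],0],[[0,0,0],[0,0,-40],0],[[0,0,0],[0,0,-42],0],[[0,0,0],[0,0,-42],0],[[0,0,0],[0,0,-42],0]]}}

```text
t: 10.27
ee_pos: [557.6, -92.2, 127.2]
orientation: [-0.7, -3.062, 0.0]
ft_force: [-5.4, 1.7, 17.6]
width: 0.4
```

Call:
{"name": "carry_out", "arguments": {"targets": [[[0,0,0],[0,0,10],0],[[0,0,0],[0,0,25],0],[[0,0,0],[0,0,43],0],[[0,0,0],[0,0,43],0],[[0,0,0],[0,0,43],0],[[0,0,0],[0,0,43],0]]}}

```text
t: 10.77
ee_pos: [556.7, -92.0, 168.1]
orientation: [-0.7, -3.06, 0.0]
ft_force: [-0.6, 0.4, -0.3]
width: 0.6
```

```bash
python3 v.py s10
```

```text
10.8167 [556.59319401 -91.9788418  168.00536284] [-0.88062136  0.67818575  0.26768945] [ 0.01437922  0.03095545 -0.02267416]
```

View pics/s10c.png

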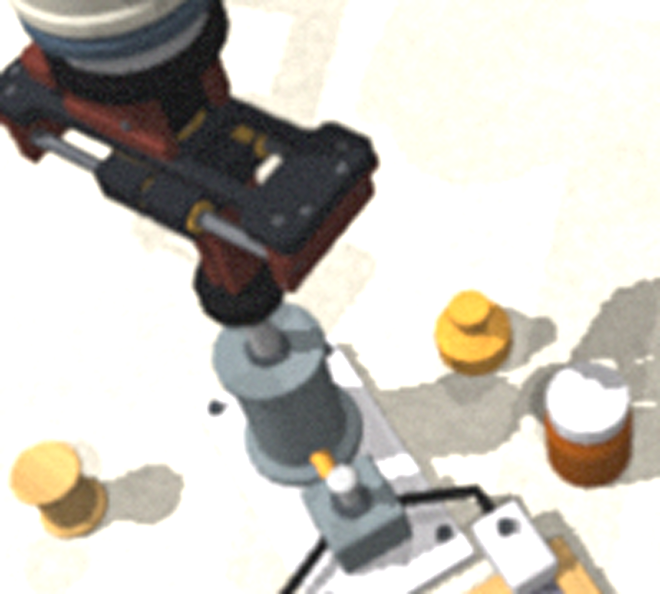

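The pin is still climbing, with the cap at crop (342,480). Strokes 5 and 6.

Call:
{"name": "carry_out", "arguments": {"targets": [[[0,0,0],[0,0,-6],0],[[0,0,0],[0,0,-12],0],[[0,0,0],[0,0,-18],0],[[0,0,0],[0,0,-24],0],[[0,0,0],[0,0,-30],0],[[0,0,0],[0,0,-36],0],[[0,0,0],[0,0,-41],0],[[0,0,0],[0,0,-43],0],[[0,0,0],[0,0,-43],0],[[0,0,0],[0,0,-43],0]]}}

```text
t: 11.65
ee_pos: [557.6, -92.2, 127.3]
orientation: [-0.701, -3.062, 0.0]
ft_force: [-4.6, 1.2, 14.8]
width: 0.5
```

Call:
{"name": "carry_out", "arguments": {"targets": [[[0,0,0],[0,0,10],0],[[0,0,0],[0,0,25],0],[[0,0,0],[0,0,43],0],[[0,0,0],[0,0,43],0],[[0,0,0],[0,0,43],0],[[0,0,0],[0,0,43],0]]}}

```text
t: 12.15
ee_pos: [556.9, -92.0, 168.4]
orientation: [-0.7, -3.061, 0.0]
ft_force: [0.4, -0.4, 0.1]
width: 0.6
```

```bash
python3 v.py s11
```

```text
12.2 [556.6938925  -91.98881766 168.1716197 ] [-0.64322361  0.84038002  0.32507597] [-0.0094866   0.01598513 -0.00030925]
```

Call:
{"name": "carry_out", "arguments": {"targets": [[[0,0,0],[0,0,-6],0],[[0,0,0],[0,0,-12],0],[[0,0,0],[0,0,-18],0],[[0,0,0],[0,0,-24],0],[[0,0,0],[0,0,-30],0],[[0,0,0],[0,0,-36],0],[[0,0,0],[0,0,-41],0],[[0,0,0],[0,0,-43],0],[[0,0,0],[0,0,-43],0],[[0,0,0],[0,0,-43],0]]}}

```text
t: 13.03
ee_pos: [557.7, -92.2, 127.3]
orientation: [-0.701, -3.062, 0.0]
ft_force: [-4.2, 1.2, 14.8]
width: 0.9
```

Call:
{"name": "carry_out", "arguments": {"targets": [[[0,0,0],[0,0,10],0],[[0,0,0],[0,0,25],0],[[0,0,0],[0,0,43],0],[[0,0,0],[0,0,43],0],[[0,0,0],[0,0,43],0],[[0,0,0],[0,0,43],0]]}}

```text
t: 13.53
ee_pos: [556.9, -92.0, 168.4]
orientation: [-0.7, -3.061, 0.0]
ft_force: [-0.7, -0.5, -0.1]
width: 0.4
```

```bash
python3 v.py s12; python3 - <<'E'
import cv2,numpy as np
from h import *
n=["s0","s8","s9","s10","s11","s12"]
cv2.imwrite("pics/pins.png",np.hstack([cv2.resize(cv2.imread(f"pics/{k}.png")[235:285,180:212],None,fx=4,fy=8*.5*2*.5,interpolation=cv2.INTER_CUBIC) for k in n]))
g=[cv2.cvtColor(cv2.imread(f"pics/{k}.png")[235:285,180:212],cv2.COLOR_BGR2GRAY) for k in n]
ax=[]
for dz in(0,5,10,15,20,24):print(dz,proj([612,-46,62+dz],"scene").round(1))
for k,a in zip(n,g):
    m=a>150;ys,xs=np.nonzero(m);print(k,m.sum(),xs.mean()+180,ys.mean()+235)
E
```

```text
13.5833 [556.7075547  -91.99932473 168.1825123 ] [0.3638283  0.3170175  0.48942612] [-0.05564121 -0.04362281  0.01404843]
0 [[196.  258.1]]
5 [[195.6 257. ]]
10 [[195.2 255.9]]
15 [[194.7 254.7]]
20 [[194.3 253.6]]
24 [[193.9 252.6]]
s0 28 207.53571428571428 251.60714285714286
s8 171 193.4970760233918 267.10526315789474
s9 171 193.53216374269005 266.7543859649123
s10 171 193.4561403508772 266.39766081871346
s11 175 193.30285714285714 266.2628571428571
s12 174 193.31034482758622 266.32183908045977
```

View pics/pins.png

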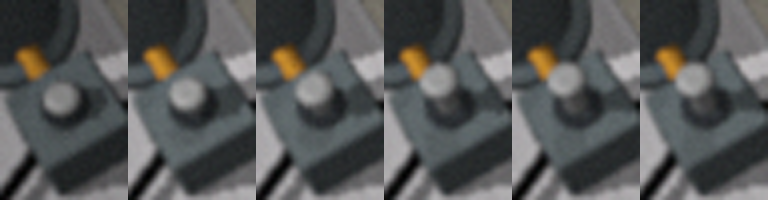

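The cap sits at nearly the same height after strokes 5 and 6. I'll add two firmer strokes, which are harmless, and compare.

Call:
{"name": "carry_out", "arguments": {"targets": [[[0,0,0],[0,0,-6],0],[[0,0,0],[0,0,-12],0],[[0,0,0],[0,0,-18],0],[[0,0,0],[0,0,-24],0],[[0,0,0],[0,0,-30],0],[[0,0,0],[0,0,-36],0],[[0,0,0],[0,0,-41],0],[[0,0,0],[0,0,-44],0],[[0,0,0],[0,0,-44],0],[[0,0,0],[0,0,-44],0]]}}

```text
t: 14.42
ee_pos: [557.7, -92.2, 127.2]
orientation: [0.701, 3.062, -0.0]
ft_force: [-6.3, 1.2, 23.1]
width: 0.3
```

Call:
{"name": "carry_out", "arguments": {"targets": [[[0,0,0],[0,0,10],0],[[0,0,0],[0,0,25],0],[[0,0,0],[0,0,44],0],[[0,0,0],[0,0,44],0],[[0,0,0],[0,0,44],0],[[0,0,0],[0,0,44],0]]}}

```text
t: 14.92
ee_pos: [556.9, -92.0, 168.3]
orientation: [-0.7, -3.061, 0.0]
ft_force: [-0.2, -0.4, -0.8]
width: 0.5
```

```bash
python3 v.py s13
```

```text
14.9667 [556.63720352 -91.97959908 168.09711541] [-0.87844874  0.03475306  0.45254118] [ 0.01031264 -0.0233058  -0.01521647]
```

Call:
{"name": "carry_out", "arguments": {"targets": [[[0,0,0],[0,0,-6],0],[[0,0,0],[0,0,-12],0],[[0,0,0],[0,0,-18],0],[[0,0,0],[0,0,-24],0],[[0,0,0],[0,0,-30],0],[[0,0,0],[0,0,-36],0],[[0,0,0],[0,0,-41],0],[[0,0,0],[0,0,-44],0],[[0,0,0],[0,0,-44],0],[[0,0,0],[0,0,-44],0]]}}

```text
t: 15.8
ee_pos: [557.7, -92.2, 127.2]
orientation: [0.701, 3.062, -0.0]
ft_force: [-6.5, 1.0, 23.1]
width: 0.3
```

Call:
{"name": "carry_out", "arguments": {"targets": [[[0,0,0],[0,0,10],0],[[0,0,0],[0,0,25],0],[[0,0,0],[0,0,44],0],[[0,0,0],[0,0,60],0],[[0,0,0],[0,0,80],0],[[0,0,0],[0,0,100],0],[[0,0,0],[0,0,100],0]]}}

```text
t: 16.38
ee_pos: [559.6, -92.5, 228.3]
orientation: [0.699, 3.058, 0.0]
ft_force: [1.1, 0.4, -0.2]
width: 0.5
```

```bash
python3 v.py s14; python3 - <<'E'
from h import *
n=["s0","s8","s9","s10","s11","s12","s13","s14"]
L=lambda k:cv2.cvtColor(cv2.imread(f"pics/{k}.png"),cv2.COLOR_BGR2GRAY)
T=cv2.resize(L("s12")[247:261,184:203],None,fx=8,fy=8,interpolation=cv2.INTER_CUBIC)[8:-24,16:-16]
for k in n:
    I=cv2.resize(L(k)[237:275,175:215],None,fx=8,fy=8,interpolation=cv2.INTER_CUBIC)
    r=cv2.matchTemplate(I,T,cv2.TM_CCOEFF_NORMED);_,v,_,l=cv2.minMaxLoc(r);print(k,round(v,2),l[0]/8,l[1]/8)
for q in("pin_cap","plunger_knob","bead_jar","thread_spool","fabric_weight"):print(q,[(np.round(toworld(d["point"],"scene"),1),round(d["confidence"],2)) for d in place_of(q,"scene")][:2])
E
```

```text
16.4333 [558.65420384 -92.36786107 226.46266144] [0.66147491 0.25621729 0.57918349] [-0.04083207 -0.0188908  -0.00166146]
s0 0.78 13.125 15.375
s8 0.84 12.5 13.125
s9 0.91 12.0 12.5
s10 1.0 11.125 11.25
s11 1.0 11.0 11.0
s12 1.0 11.0 11.0
s13 1.0 11.0 11.0
s14 1.0 11.0 11.0
pin_cap [(array([612.4, -45.5,  88.3]), 0.6)]
plunger_knob [(array([554. , -95.9, 198.2]), 0.74)]
bead_jar [(array([547.9,  86.5,   3. ]), 0.93)]
thread_spool [(array([ 605.2, -236.5,   -2.2]), 0.89)]
fabric_weight [(array([468.1,   9.5,   1.8]), 0.71)]
```

View pics/s14c.png

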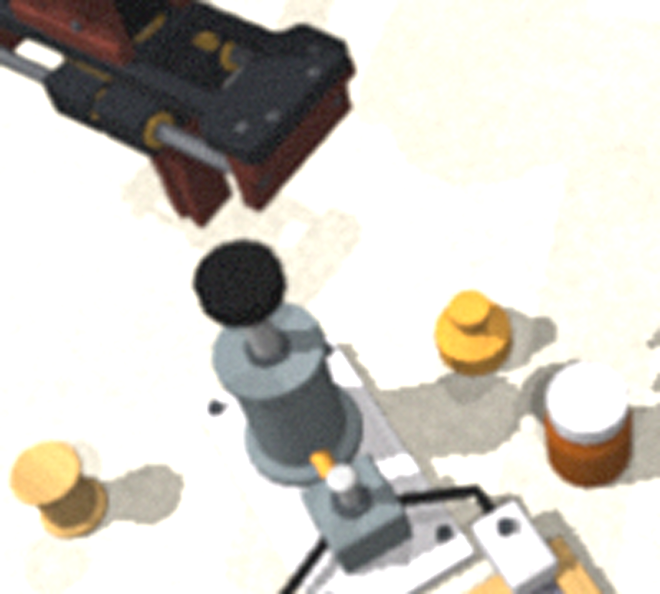

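The knob is fully up at crop (240,283) and the fingers are clear of it. The cap at (342,478) has not moved for the last four strokes, and the network puts it at z 88 against an expected 86 or so fully out. The bystanders are unmoved.

```bash
python3 - <<'E'
from workcell import order
print(order.close_job())
E
```

```text
the job is handed in; nothing more can be done
None
```

I pumped the clamp with eight full strokes, pressing the knob from above with the closed fingertips and lifting clear after each one. I then raised the gripper well above the knob and handed the job in at about 16.5 s.

**Final checks**
- **Pin:** it rose through the first five strokes and its image position did not change in the last three. The network puts the cap at z ≈ 88 mm; fully out should be about 86 mm, so the two agree within its 4 mm accuracy.
- **Plunger:** it is fully up, with the network putting the knob top at z ≈ 198 mm against 194 mm at rest.
- **Bystanders:** the jar, spool and weight are where they were, within measurement error.
- **Forces:** nothing is in contact now. The highest vertical force I saw was about 39 N, on the first press while I was finding the bottom of the stroke.

**Disagreement:** the fingertips touched the knob when the reported TCP height was about 162 mm, where 194 mm was expected. The tips appear to sit about 31 mm above the reported TCP, so I set the stroke by contact force and the pictures instead. The bottom of the stroke came at a reported 127 mm, about 36 mm below first contact, which matches the plunger's stated travel.

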